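# Stack the spare-parts canisters into a pyramid in the bench tray

## Task

First push the tray's sliding stop fully home, so that it rolls the three loose canisters in the tray together into a tight row. Then stack the three canisters from the wooden rests on that row as a pyramid: two side by side in the gaps of the row, lying parallel to it with their ends even, and the last one in the gap on top. Leave the stop home, and do not shift the other things on the bench.

Things in the scene. Friction and masses are not known exactly. Their poses are not given: they have to be found in the camera images.
- tray: fixed wooden tray, a channel along its y: 82 mm wide (x), y from -148 to +71 mm, floor 6 mm thick, side rails 6 mm thick reaching 21 mm above the bench (70 mm clear between), at the +y end a cheek 46 mm high with inner face at y = +61 mm. Origin on the bench under the middle of the closed-up row of three; z up. Canisters lie across it, along tray x
- stop (a joint): sliding row stop of the tray, m: 0 = open, grows as the stop slides along tray +y towards the cheek, 0.060 = fully home at its end stop. Stays where left, needs about 3 N. Its face towards the row is at tray y = -121 mm + joint
- stop_grip (a point): centre of the stop's black grip, a block 36 mm (tray x) x 12 mm (tray y) x 30 mm high standing on the stop's 8 mm aluminium plate; 58 mm above the bench, the grip's top is 73 mm above the bench. Moves with the stop
- seat_left (a point): point on the tray where the centre of a second-layer canister comes to rest in the gap nearer the cheek, once the row is closed up (60.5 mm above the bench)
- seat_right (a point): the same for the gap nearer the stop
- seat_top (a point): the same for the top canister, in the gap between the two second-layer ones (95 mm above the bench)
- base0: aluminium canister, 66 mm long, 40 mm across its two end rims (38.4 mm between), flat ends, 80 g; origin at its centre, x along its axis. One of the three lying loosely spread in the tray as its bottom row, nearest the stop
- base1: aluminium canister, 66 mm long, 40 mm across its two end rims (38.4 mm between), flat ends, 80 g; origin at its centre, x along its axis. One of the three lying loosely spread in the tray as its bottom row, in the middle
- base2: aluminium canister, 66 mm long, 40 mm across its two end rims (38.4 mm between), flat ends, 80 g; origin at its centre, x along its axis. One of the three lying loosely spread in the tray as its bottom row, nearest the cheek
- canister0: aluminium canister, 66 mm long, 40 mm across its two end rims (38.4 mm between), flat ends, 80 g; origin at its centre, x along its axis. One of the three to be stacked (all alike); at first it lies level, centre 35 mm above the bench, in a small fixed dark wooden V-rest 28 mm long (along the canister) x 50 mm wide that bears only its middle, so both ends overhang
- canister1: aluminium canister, 66 mm long, 40 mm across its two end rims (38.4 mm between), flat ends, 80 g; origin at its centre, x along its axis. One of the three to be stacked (all alike); at first it lies level, centre 35 mm above the bench, in a small fixed dark wooden V-rest 28 mm long (along the canister) x 50 mm wide that bears only its middle, so both ends overhang
- canister2: aluminium canister, 66 mm long, 40 mm across its two end rims (38.4 mm between), flat ends, 80 g; origin at its centre, x along its axis. One of the three to be stacked (all alike); at first it lies level, centre 35 mm above the bench, in a small fixed dark wooden V-rest 28 mm long (along the canister) x 50 mm wide that bears only its middle, so both ends overhang
- wide_tin: bystander: upright round aluminium tin, 57 mm across, 58 mm high, origin under its centre
- loupe: bystander: black eye loupe, 48 mm across, 42 mm high, origin under its centre
- holder: bystander: steel movement holder with a watch movement on it, 68 mm across, 35 mm high, origin under its centre
- brush: bystander: brush lying along its x axis
- screwdriver: bystander: screwdriver lying along its x axis
- putty_tin: bystander: flat tin with amber lid, 79 mm across, 28 mm high, origin under its centre
Mind the look-alikes: they are no part of the job. Leave any orange or yellow look-alike of the canister0 alone.

How it is judged (in metres and radians):
On the way, in this order (a step that is already met when the one before it is completed fails the run):
1. the stop is fully home (within 4 mm) and the three bottom canisters lie in a closed row on the tray floor, none yet stacked on them (value of joint stop above 0.056 m and z of base0 in the frame of tray between 0.021 and 0.03 m and z of base1 in the frame of tray between 0.021 and 0.03 m and z of base2 in the frame of tray between 0.021 and 0.03 m and y of base0 in the frame of tray between -0.047 and 0.047 m and x of base0 in the frame of tray between -0.012 and 0.012 m and y of base1 in the frame of tray between -0.047 and 0.047 m and x of base1 in the frame of tray between -0.012 and 0.012 m and y of base2 in the frame of tray between -0.047 and 0.047 m and x of base2 in the frame of tray between -0.012 and 0.012 m and not ((distance between canister0 and seat_left below 0.009 m and angle between the x axis of canister0 and the x axis of tray, either way round below 0.15 rad) or (distance between canister1 and seat_left below 0.009 m and angle between the x axis of canister1 and the x axis of tray, either way round below 0.15 rad) or (distance between canister2 and seat_left below 0.009 m and angle between the x axis of canister2 and the x axis of tray, either way round below 0.15 rad)) and not ((distance between canister0 and seat_right below 0.009 m and angle between the x axis of canister0 and the x axis of tray, either way round below 0.15 rad) or (distance between canister1 and seat_right below 0.009 m and angle between the x axis of canister1 and the x axis of tray, either way round below 0.15 rad) or (distance between canister2 and seat_right below 0.009 m and angle between the x axis of canister2 and the x axis of tray, either way round below 0.15 rad))), for 0.2 s.
2. two canisters lie in the two gaps of the row (value of joint stop above 0.056 m and ((distance between canister0 and seat_left below 0.009 m and angle between the x axis of canister0 and the x axis of tray, either way round below 0.15 rad) or (distance between canister1 and seat_left below 0.009 m and angle between the x axis of canister1 and the x axis of tray, either way round below 0.15 rad) or (distance between canister2 and seat_left below 0.009 m and angle between the x axis of canister2 and the x axis of tray, either way round below 0.15 rad)) and ((distance between canister0 and seat_right below 0.009 m and angle between the x axis of canister0 and the x axis of tray, either way round below 0.15 rad) or (distance between canister1 and seat_right below 0.009 m and angle between the x axis of canister1 and the x axis of tray, either way round below 0.15 rad) or (distance between canister2 and seat_right below 0.009 m and angle between the x axis of canister2 and the x axis of tray, either way round below 0.15 rad))), for 0.2 s.
At the end, for the whole second after the job is handed in: Stop within 4 mm of home; bottom three on the tray floor in a closed row, within 12 mm of its middle line; one other canister in each lower gap and one in the top gap, centres within 9 mm of the seat points, axes within 0.15 rad of tray x; all at rest (all of step 2 and z of base0 in the frame of tray between 0.021 and 0.03 m and z of base1 in the frame of tray between 0.021 and 0.03 m and z of base2 in the frame of tray between 0.021 and 0.03 m and y of base0 in the frame of tray between -0.047 and 0.047 m and x of base0 in the frame of tray between -0.012 and 0.012 m and y of base1 in the frame of tray between -0.047 and 0.047 m and x of base1 in the frame of tray between -0.012 and 0.012 m and y of base2 in the frame of tray between -0.047 and 0.047 m and x of base2 in the frame of tray between -0.012 and 0.012 m and ((distance between canister0 and seat_top below 0.009 m and angle between the x axis of canister0 and the x axis of tray, either way round below 0.15 rad) or (distance between canister1 and seat_top below 0.009 m and angle between the x axis of canister1 and the x axis of tray, either way round below 0.15 rad) or (distance between canister2 and seat_top below 0.009 m and angle between the x axis of canister2 and the x axis of tray, either way round below 0.15 rad)) and linear speed of each of base0, base1, base2, canister0, canister1, canister2 below 0.02 m/s); the robot touches nothing.
It fails at once if a bystander (wide tin, loupe, holder, brush, screwdriver, putty tin) is shifted by more than 30 mm (distance of any of wide_tin, loupe, holder, brush, screwdriver, putty_tin from where it was at the start of the episode above 0.03 m).
It also fails if it takes over 72 s, if anything falls off the work surface, if the arm or the gripper's body presses on something with over 40 N, if the wrist force passes 120 N, or if a joint passes its speed limit or range.

## Robot

A 6-joint arm with a two-finger parallel gripper is mounted at the origin on the work surface. World frame = base frame: x ahead of the robot, y to its left, z up, the work surface at z = 0. Lengths are in m, angles in degrees, forces in N, time in s.
With the tool pointing down it reaches from about 0.35 to 0.95 m from the base axis. Payload 17.4 kg.
Tool frame: the origin (TCP) lies on the centre line of the jaws, within the pads' length; the fingertips stand r.tcp_to_tips ahead of it and the grasp point (between the pads) lies 3 mm ahead of it (r.tcp_to_tips is the distance from the TCP to the fingertips, in m); y points along the fingers, z is the direction in which the jaws open and shut, and the axes are right-handed (so a half turn about y gives the same grasp; the last joint's range is limited). The gripper opens to 93 mm and grips with 3 to 60 N. Pads are 15 mm wide; open, the fingers measure 128 mm over their backs; the gripper's body (75 mm by 188 mm) begins 65 mm behind the grasp point.
Start: joints at [-77.338, 6.646, 82.598, -0, 90.757, -2.166], TCP at [0.173, -0.653, 0.241] pointing down, gripper open.
Joint ranges: [-162.19, 162.19], [-47.58, 125.68], [4.15, 143.07], [-65.23, 245.23], [0.69, 171.88], [-170.13, 170.13]. Speed limits (degrees/s): [108.29, 108.29, 127.2, 180, 180, 180].

## Interface

Orientations are given as a 3x3 rotation matrix whose columns are the frame's x, y, z axes.
In Python, from station import r, hand, solver, status, optics, ticket, nets gives the robot as it stands. Calls block until the motion is done:
- r.movep(position, orientation): joint-space move of the TCP to a pose.
- r.line_to(position, rotation=None, vel=0.15, stop_force=None): straight line of the TCP; rotation=None keeps the orientation; vel is the mean speed in m/s. With stop_force (N) it stops when the force on the tool has changed by that much, and returns True; else False.
- r.move_joints(angles): joint-space move.
- hand.grip(opening, effort=None): opening from 0.0 (shut) to 1.0 (fully open); effort is the grip in N (None keeps the last); returns when the fingers have stopped.
- r.hold(seconds).
- solver.ik(position, orientation): joint angles nearest the present ones, or None.
- status.sense(): the state.
- optics.camera(name): name is "scene" or "top" or "wrist"; returns the picture (420x560x3 uint8, blue, green, red); there is no depth.
- optics.calibration(name): a dict with "fx", "fy", "cx", "cy" (pixels), "k1" (the pictures are not rectified: a ray, as slopes to the right and down, at radius r is drawn at 1 + k1 r^2 times it, then the intrinsics apply), "R" (3x3) and "t" (3): a world point X has camera coordinates R X + t; the wrist camera has in their place "mount" (4x4, takes a point from camera to tool coordinates, whose origin is the TCP and whose axes are the tool frame's). Camera axes: x right, y down, z forward; pixel columns grow to the right and rows downward; lengths in m; the calibration is good to about 2 mm. A picture is of the moment at which its call begins: read the wrist's pose just before it. calibration takes no time and is no camera call.
A pose or a line that the arm cannot do raises r.PlanningError and nothing moves.
- ticket.job_done(): hands the job in, once; it reports no verdict.
Trained networks look in the newest picture that a camera, given by its name, has taken for a name from the list of things; names that differ only in an ending like _2 or _b are one class to them, and where a whole thing is asked for, a point or a joint stands for the part that bears it (a point fixed in the world has none). Each returns a list of dicts, best first, with "confidence" (0 to 1); they miss things now and then, are a little off and sometimes report something else, mostly with a low value. They report only what shows in the picture. A call takes as long as a camera call. They do not tell look-alikes from the thing itself.
- nets.search_frame(thing, camera): "point" ([x, y, z] in m, in the coordinates of the camera as it stood for that picture, good to about 4 mm: the middle of the surface that is visible of it).
- nets.trace(thing, camera): "mask" (420x560 bool, what is visible of it).
- nets.pinpoint(thing, camera): "point" ([x, y, z] in m, in the coordinates of the camera as it stood for that picture, good to about 4 mm: a listed point, or the origin of a listed thing).
The state is a dict: "time_s": time; "joint_positions": joint angles; "qd": joint speeds; "tau": joint torques, N m; "eef_pos": TCP position; "tool_rot": TCP orientation; "contact_force": force on the tool from outside, world axes, zero at the start; "wrist_torque": the same for the moment, N m; "finger_gap": opening from 0.0 (shut) to 1.0 (fully open).
Only numpy, scipy, OpenCV 4.12 (cv2) and the standard library are available. Lean on these libraries where they do the work, as an engineer would, in place of code of your own. Each camera call takes 0.05 s, during which the arm holds its last target. There are 200 camera calls.

## Working session

There is one attempt and no reset: what is moved stays moved. The work goes in short steps, each a Python script; the robot and the scene stay as the last script left them, time stands still between calls to the robot, and variables do not carry over. Pictures are saved under pics/ and viewed, about 8 in all and at most 12, crops included, and the job is handed in when it is done.

```bash
mkdir -p pics; ls
cat > h.py <<'E'
import numpy as np, cv2
from station import r, hand, solver, status, optics, ticket, nets
def cam2w(cam,p,st=None):
    c=optics.calibration(cam); p=np.array(p,float)
    if 'mount' in c:
        st=st or status.sense(); M=np.array(c['mount'])
        q=M[:3,:3]@p+M[:3,3]
        return np.array(st['tool_rot'])@q+np.array(st['eef_pos'])
    return np.array(c['R']).T@(p-np.array(c['t']))
def w2px(cam,X,st=None):
    c=optics.calibration(cam); X=np.array(X,float)
    if 'mount' in c:
        st=st or status.sense(); M=np.array(c['mount'])
        q=np.array(st['tool_rot']).T@(X-np.array(st['eef_pos'])); p=M[:3,:3].T@(q-M[:3,3])
    else: p=np.array(c['R'])@X+np.array(c['t'])
    u=p[:2]/p[2]; u=u*(1+c['k1']*(u@u))
    return np.array([c['fx']*u[0]+c['cx'],c['fy']*u[1]+c['cy']])
def ray_at_z(cam,px,z,st=None):
    c=optics.calibration(cam)
    d=np.array([(px[0]-c['cx'])/c['fx'],(px[1]-c['cy'])/c['fy']]); u=d.copy()
    for _ in range(20): u=d/(1+c['k1']*(u@u))
    a=cam2w(cam,[0,0,0],st); b=cam2w(cam,[u[0],u[1],1],st)
    return a+(b-a)*(z-a[2])/(b[2]-a[2])
E
python3 - <<'E'
from h import *
print(r.tcp_to_tips)
ims=[]
for c in ("top","scene"):
    im=optics.camera(c); cv2.imwrite(f"pics/{c}0.png",cv2.resize(im,(784,588),interpolation=cv2.INTER_CUBIC))
    for t in ("tray","stop_grip","seat_left","seat_right","seat_top","base0","base1","base2","canister0","wide_tin","loupe","holder","brush","screwdriver","putty_tin"):
        for d in nets.pinpoint(t,c)[:8]:
            if d['confidence']>.25:
                w=cam2w(c,d['point']); print(c,t,round(d['confidence'],2),w.round(3),w2px(c,w).round()*1.4//1)
    print(c,{k:np.round(v,3).tolist() for k,v in optics.calibration(c).items()})
print(optics.calibration("wrist"),status.sense()['time_s'])
E
```

```text
pics
0.022
top tray 0.71 [0.593 0.151 0.022] [308. 243.]
top stop_grip 0.63 [0.606 0.042 0.054] [366. 232.]
top seat_left 0.65 [0.586 0.185 0.058] [285. 244.]
top seat_right 0.75 [0.593 0.137 0.057] [313. 240.]
top seat_right 0.58 [0.588 0.184 0.056] [287. 243.]
top seat_top 0.93 [0.594 0.16  0.095] [296. 236.]
top base0 0.8 [0.597 0.097 0.024] [337. 240.]
top base0 0.65 [0.59  0.155 0.022] [305. 244.]
top base1 0.8 [0.597 0.097 0.024] [337. 240.]
top base1 0.65 [0.59  0.155 0.022] [305. 244.]
top base2 0.8 [0.597 0.097 0.024] [337. 240.]
top base2 0.65 [0.59  0.155 0.022] [305. 244.]
top canister0 0.96 [ 0.631 -0.092  0.031] [441. 218.]
top canister0 0.87 [0.463 0.113 0.015] [330. 315.]
top canister0 0.68 [ 0.449 -0.28   0.035] [550. 317.]
top canister0 0.59 [ 0.706 -0.235  0.018] [518. 179.]
top canister0 0.58 [ 0.458 -0.112  0.033] [454. 315.]
top wide_tin 0.68 [ 0.592 -0.269 -0.003] [536. 242.]
top loupe 0.8 [ 0.414  0.002 -0.006] [392. 341.]
top loupe 0.64 [0.594 0.138 0.059] [312. 239.]
top brush 0.64 [ 0.768 -0.14   0.003] [463. 149.]
top screwdriver 0.73 [ 0.588  0.161 -0.001
[... 1981 characters left out ...]
.603 0.107 0.026] [466. 337.]
scene {'fx': 418.253, 'fy': 418.253, 'cx': 277.281, 'cy': 210.534, 'k1': -0.016, 'R': [[0.391, 0.92, 0.011], [0.528, -0.215, -0.821], [-0.754, 0.326, -0.57]], 't': [-0.199, -0.2, 1.452]}
{'fx': 331.7596522534656, 'fy': 331.7596522534656, 'cx': 282.1236872334088, 'cy': 212.8484613126509, 'k1': -0.05080151886953376, 'mount': array([[ 2.47932880e-04,  9.58090262e-01,  2.86466382e-01,
        -7.98556203e-02],
       [ 1.50770443e-03, -2.86466423e-01,  9.58089096e-01,
        -1.43416410e-01],
       [ 9.99998833e-01,  1.94364845e-04, -1.51554138e-03,
        -6.41889964e-04],
       [ 0.00000000e+00,  0.00000000e+00,  0.00000000e+00,
         1.00000000e+00]])} 1.6
```

View pics/top0.png

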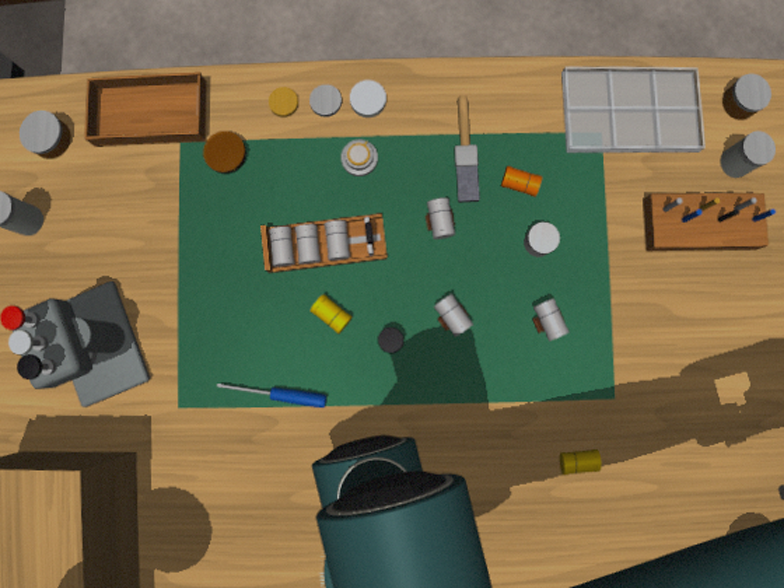

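Run:
```python
from h import *
def axis(m):
    ys,xs=np.nonzero(m); p=np.c_[xs,ys].astype(float); c=p.mean(0); w,v=np.linalg.eigh(np.cov((p-c).T)); return c,v[:,1],np.sqrt(w)
optics.camera("top")
for d in nets.trace("canister0","top"):
    c,a,s=axis(d['mask']); A=ray_at_z("top",c-a*8,.045);B=ray_at_z("top",c+a*8,.045); dd=B-A
    print(round(d['confidence'],2),c.round(),(c*1.4).round(),ray_at_z("top",c,.045).round(4),'ang',np.degrees(np.arctan2(dd[1],dd[0])).round(1),s.round(1))
for t in("tray","base0"):
  for d in nets.trace(t,"top"):
    c,a,s=axis(d['mask']); z=.02; A=ray_at_z("top",c-a*8,z);B=ray_at_z("top",c+a*8,z); dd=B-A
    print(t,round(d['confidence'],2),c.round(),ray_at_z("top",c,z).round(4),'ang',np.degrees(np.arctan2(dd[1],dd[0])).round(1),s.round(1),d['mask'].sum())
```

```text
0.9 [323. 225.] [452. 315.] [ 0.456  -0.1057  0.045 ] ang -147.5 [4.5 7.9]
0.83 [414. 330.] [580. 462.] [ 0.1942 -0.3228  0.045 ] ang 95.0 [4.5 8.3]
0.82 [236. 224.] [331. 314.] [0.464  0.1083 0.045 ] ang 47.9 [4.3 7.9]
0.76 [314. 155.] [440. 218.] [ 0.6311 -0.0889  0.045 ] ang -173.7 [4.8 8.3]
0.73 [332. 112.] [465. 157.] [ 0.7405 -0.1373  0.045 ] ang -178.7 [ 4.3 20.1]
0.65 [394. 228.] [551. 320.] [ 0.4443 -0.2797  0.045 ] ang -153.9 [4.6 7.7]
0.64 [372. 129.] [521. 180.] [ 0.6964 -0.2365  0.045 ] ang 70.7 [4.6 7.9]
0.53 [201. 177.] [281. 247.] [0.5846 0.1953 0.045 ] ang -175.3 [4.6 8.2]
tray 0.97 [239. 174.] [0.5932 0.1033 0.02  ] ang 96.1 [10.5 27.8] 1695
tray 0.49 [241. 171.] [0.5998 0.0982 0.02  ] ang -172.8 [4.5 7.8] 430
base0 0.93 [201. 176.] [0.5903 0.2    0.02  ] ang -174.5 [4.4 8.2] 430
base0 0.59 [219. 174.] [0.5936 0.1525 0.02  ] ang -175.3 [4.6 8. ] 450
```

The silver canisters in the V-rests are at px (440,218), (452,315) and (550,318). The look-alikes are orange at (521,180) and yellow at (331,313) and (580,462), and they stay put. The tray's cheek is at its left end, with the stop and black grip at (370,234). Next I refine these poses with the wrist camera and fit model silhouettes.

```bash
cat >> h.py <<'E'
from scipy.optimize import minimize
def Rz(a):
    c,s=np.cos(a),np.sin(a); return np.array([[c,-s,0],[s,c,0],[0,0,1]])
def Rot(a):  # tool down, jaws opening along world angle a (rad)
    z=np.array([np.cos(a),np.sin(a),0]); y=np.array([0,0,-1.]); return np.c_[np.cross(y,z),y,z]
def cyl():
    t=np.linspace(0,2*np.pi,24,endpoint=False)
    return np.array([[x,.02*np.cos(b),.02*np.sin(b)] for x in(-.033,.033) for b in t])
def box(x0,x1,y0,y1,z0,z1): return np.array([[x,y,z] for x in(x0,x1) for y in(y0,y1) for z in(z0,z1)])
TRAY=np.r_[box(-.041,.041,-.148,.071,0,.021),box(-.041,.041,.061,.071,0,.046)]
def fit(cam,mask,P,x0,st=None,hull=True):
    m=mask.astype(np.uint8); S=4
    n,l,stt,_=cv2.connectedComponentsWithStats(m)
    if hull:
        pts=cv2.findNonZero(m); mm=np.zeros_like(m); cv2.fillConvexPoly(mm,cv2.convexHull(pts),1); m=mm
    M=cv2.resize(m,None,fx=S,fy=S,interpolation=cv2.INTER_NEAREST)
    def cost(v):
        X=P@Rz(v[2]/10).T+[v[0],v[1],x0[3]]
        px=np.array([w2px(cam,q,st) for q in X]); px=((px+.5)*S-.5)
        im=np.zeros_like(M); cv2.fillConvexPoly(im,cv2.convexHull(px.round().astype(np.int32)),1)
        return 1-(im&M).sum()/max((im|M).sum(),1)
    v0=np.array([x0[0],x0[1],x0[2]*10])
    s=minimize(cost,v0,method='Nelder-Mead',options=dict(initial_simplex=[v0,v0+[.008,0,0],v0+[0,.008,0],v0+[0,0,1.]],xatol=2e-4,fatol=1e-4,maxiter=90))
    return s.x[0],s.x[1],s.x[2]/10,s.fun
def go(p,a):  # movep choosing the half turn nearest the present
    q=np.array(status.sense()['joint_positions']); best=None
    for k in(0,np.pi):
        j=solver.ik(p,Rot(a+k))
        if j is not None and (best is None or np.abs(np.array(j)-q).max()<best[0]): best=(np.abs(np.array(j)-q).max(),a+k)
    r.movep(p,Rot(best[1])); return best[1]
E
python3 - <<'E'
from h import *
cans=[(.631,-.09,6.3),(.456,-.106,32.5),(.446,-.281,26.1)]
def look(n):
    st=status.sense(); im=optics.camera("wrist"); cv2.imwrite(f"pics/w{n}.png",im)
    print(n,st['time_s'],np.round(st['eef_pos'],3),np.round(st['tool_rot'],2).tolist())
    for d in nets.trace("canister0","wrist"):
        ys,xs=np.nonzero(d['mask']); g=ray_at_z("wrist",[xs.mean(),ys.mean()],.04,st)
        edge=xs.min()==0 or ys.min()==0 or xs.max()==559 or ys.max()==419
        for i,c in enumerate(cans):
            if np.hypot(*(g[:2]-c[:2]))<.03 and not edge:
                f=fit("wrist",d['mask'],cyl(),(c[0],c[1],np.radians(c[2]),.035),st); print('can',i,round(d['confidence'],2),np.round(f,4),np.degrees(f[2]).round(1))
    for t in("stop_grip","seat_top","seat_left","seat_right","tray"):
        for d in nets.pinpoint(t,"wrist")[:2]: print(t,round(d['confidence'],2),cam2w("wrist",d['point'],st).round(4))
    for d in nets.trace("tray","wrist")[:1]:
        f=fit("wrist",d['mask'],TRAY,(.594,.16,np.radians(5.5),0),st); print('tray',np.round(f,4),np.degrees(f[2]).round(1),d['mask'].sum())
go([.5,-.16,.28],np.radians(25)); look(1)
go([.6,.09,.28],np.radians(5.5)); look(2)
E
```

```text
1 3.925 [ 0.5   -0.161  0.28 ] [[0.42, -0.0, 0.91], [-0.91, -0.0, 0.42], [-0.0, -1.0, -0.0]]Traceback (most recent call last):
  File "<stdin>", line 16, in <module>
  File "<stdin>", line 11, in look
  File "h.py", line 46, in fit
    s=minimize(cost,v0,method='Nelder-Mead',options=dict(initial_simplex=[v0,v0+[.008,0,0],v0+[0,.008,0],v0+[0,0,1.]],xatol=2e-4,fatol=1e-4,maxiter=90))
    res = _minimize_neldermead(fun, x0, args, callback, bounds=bounds,
                               **options)
    fxcc = func(xcc)
    fx = function(np.copy(x), *(wrapper_args + args))
  File "h.py", line 42, in cost
    px=np.array([w2px(cam,q,st) for q in X]); px=((px+.5)*S-.5)
                 ~~~~^^^^^^^^^^
  File "h.py", line 11, in w2px
    c=optics.calibration(cam); X=np.array(X,float)
ValueError: time passes only in moves, steps and waits
```

```bash
python3 -c "
import cv2,numpy as np
cv2.imwrite('pics/w12.png',cv2.resize(np.vstack([cv2.imread('pics/w1.png'),cv2.imread('pics/w2.png')]),None,fx=.71,fy=.71))"
```

```text
[ WARN:0@0.020] global loadsave.cpp:275 findDecoder imread_('pics/w2.png'): can't open/read file: check file path/integrity
Traceback (most recent call last):
ValueError: all the input arrays must have same number of dimensions, but the array at index 0 has 3 dimension(s) and the array at index 1 has 2 dimension(s)
```

The calibration was being called too often, so I'll cache it and rerun the looks.

```bash
python3 - <<'E'
s=open('h.py').read().replace("optics.calibration(cam)","calib(cam)")
s=s.replace("def cam2w","import functools\n@functools.lru_cache\ndef calib(c): return optics.calibration(c)\ndef cam2w",1)
open('h.py','w').write(s)
E
cat > look.py <<'E'
from h import *
cans=[(.631,-.09,6.3),(.456,-.106,32.5),(.446,-.281,26.1)]
def look(n,tray=True,cs=True):
    st=status.sense(); im=optics.camera("wrist"); cv2.imwrite(f"pics/w{n}.png",im)
    print(n,st['time_s'],np.round(st['eef_pos'],3))
    for d in nets.trace("canister0","wrist") if cs else []:
        ys,xs=np.nonzero(d['mask']); g=ray_at_z("wrist",[xs.mean(),ys.mean()],.04,st)
        edge=xs.min()==0 or ys.min()==0 or xs.max()==559 or ys.max()==419
        for i,c in enumerate(cans):
            if np.hypot(*(g[:2]-c[:2]))<.03 and not edge:
                f=fit("wrist",d['mask'],cyl(),(c[0],c[1],np.radians(c[2]),.035),st); print('can',i,round(d['confidence'],2),np.round(f,4),np.degrees(f[2]).round(1))
    if not tray: return
    for t in("stop_grip","seat_top","seat_left","seat_right","tray"):
        for d in nets.pinpoint(t,"wrist")[:2]: print(t,round(d['confidence'],2),cam2w("wrist",d['point'],st).round(4))
    for d in nets.trace("tray","wrist")[:1]:
        f=fit("wrist",d['mask'],TRAY,(.594,.16,np.radians(5.5),0),st); print('tray',np.round(f,4),np.degrees(f[2]).round(1),d['mask'].sum())
E
python3 - <<'E'
from look import *
look(1,tray=False)
go([.6,.09,.28],np.radians(5.5)); look(2)
cv2.imwrite('pics/w12.png',cv2.resize(np.vstack([cv2.imread('pics/w1.png'),cv2.imread('pics/w2.png')]),None,fx=.71,fy=.71))
E
```

```text
1 4.025 [ 0.5   -0.161  0.28 ]
can 2 0.96 [ 0.4459 -0.2778  0.3956  0.0921] 22.7
can 1 0.9 [ 0.4578 -0.1051  0.5829  0.0359] 33.4
can 0 0.66 [ 0.6319 -0.0875  0.1584  0.031 ] 9.1
2 5.175 [0.6   0.089 0.28 ]
can 0 0.96 [ 0.6316 -0.0831  0.0847  0.2019] 4.9
stop_grip 0.61 [0.6057 0.0433 0.0594]
seat_top 0.24 [0.5896 0.1841 0.0598]
seat_left 0.69 [0.593  0.185  0.0593]
seat_left 0.68 [0.5944 0.1443 0.0604]
seat_right 0.83 [0.5949 0.1429 0.0609]
tray 0.55 [ 0.5939  0.1639 -0.0027]
tray [0.593  0.1635 0.0988 0.0134] 5.7 6719
```

View pics/w12.png

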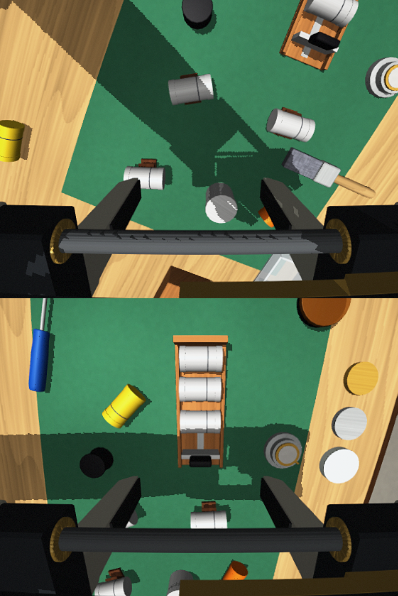

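Both wrist views agree: the tray fit is clean at 5.7°, with grip and seats consistent. The three silver canisters sit in dark rests, and the coloured look-alikes are clearly separate. Now I push the stop home by gripping its block across tray x.

```bash
cat >> h.py <<'E'
T0=np.array([.593,.1635,0]); TA=np.radians(5.7)
def tw(x,y,z): return T0+Rz(TA)@np.array([x,y,z])
E
python3 - <<'E'
from look import *
hand.grip(1.0)
a=go(tw(0,-.121,.12),TA); r.line_to(tw(0,-.121,.072),vel=.1,stop_force=10)
hand.grip(0.0,30); s=status.sense(); print(s['finger_gap']*93,s['time_s'],s['eef_pos'])
for d in (.055,.066):
    h=r.line_to(tw(0,-.121+d,.072),vel=.06,stop_force=18); s=status.sense(); p=Rz(-TA)@(np.array(s['eef_pos'])-T0)
    print(h,p.round(4),np.round(s['contact_force'],1))
    if h: break
hand.grip(1.0); s=status.sense(); print(s['eef_pos'],s['time_s'])
r.line_to(tw(0,-.06,.13),vel=.2)
go(tw(0,-.06,.27),TA); look(3)
st=status.sense()
for d in nets.pinpoint("base0","wrist"): 
    p=cam2w("wrist",d['point'],st); print('base',round(d['confidence'],2),(Rz(-TA)@(p-T0)).round(4))
E
```

```text
35.928131208888466 8.0583 [0.60430984 0.04301414 0.07199226]
False [-0.0006 -0.066   0.072 ] [-6.3 -0.8  3.6]
True [-0.0007 -0.0625  0.0719] [-0.1 -5.   3.5]
[0.59825389 0.10128357 0.07131735] 10.3667
3 11.425 [0.599 0.104 0.269]
can 0 0.6 [ 0.6319 -0.0864  0.1359  0.6451] 7.8
stop_grip 0.77 [0.603  0.0967 0.0602]
stop_grip 0.73 [ 0.6299 -0.0862  0.0339]
seat_top 0.96 [0.5956 0.1613 0.0943]
seat_top 0.55 [ 0.6305 -0.0864  0.0337]
seat_left 0.89 [0.5918 0.184  0.0603]
seat_right 0.74 [0.5941 0.1431 0.0605]
seat_right 0.17 [0.594  0.165  0.0273]
tray [0.5923 0.1628 0.0973 0.0194] 5.6 6127
base 0.97 [ 0.0013 -0.0391  0.0244]
base 0.97 [-0.0007  0.0005  0.0262]
```

View pics/w3.png

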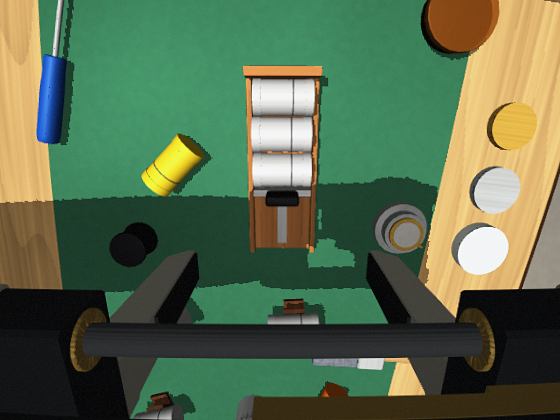

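The row looks closed against the cheek, with the stop against it at px (283,197). The force stop came at about 58.5 mm of travel, so I'll confirm with a push from behind with closed fingers.

Run:
```python
from look import *
hand.grip(0.0)
go(tw(0,-.095,.12),TA); r.line_to(tw(0,-.095,.074),vel=.15,stop_force=10)
y=lambda:(Rz(-TA)@(np.array(status.sense()['eef_pos'])-T0)).round(4)
h=r.line_to(tw(0,-.06,.074),vel=.03,stop_force=8); print(h,y(),np.round(status.sense()['contact_force'],1))
if h:
    h=r.line_to(tw(0,-.055,.074),vel=.02,stop_force=22); print(h,y(),np.round(status.sense()['contact_force'],1))
r.line_to(tw(0,-.095,.074),vel=.1); r.line_to(tw(0,-.095,.13),vel=.3); hand.grip(1.0)
print(status.sense()['time_s'])
# pick can 0 look
go([.58,-.14,.25],np.radians(10)); look(4,tray=False)
```

```text
True [ 0.0001 -0.0842  0.0743] [ 0.5 -7.   5. ]
True [ 0.0001 -0.0842  0.0742] [ 0.4 -6.4  4. ]
17.55
4 18.5083 [ 0.58  -0.139  0.249]
can 1 0.68 [ 0.4572 -0.1052  0.6048  0.0529] 34.7
can 0 0.62 [ 0.6322 -0.0878  0.1378  0.0269] 7.9
can 2 0.62 [ 0.4172 -0.2876  0.977   0.7288] 56.0
```

Run:
```python
from h import *
go(tw(0,-.06,.27),TA); st=status.sense(); im=optics.camera("wrist"); cv2.imwrite("pics/w5.png",im)
base=[]
def grip(im,st,tag):
    X=np.array([ray for ray in box(-.06,.06,-.16,-.03,.073,.073)])
    g=im.max(2)
    pts=[]; out=[]
    ys,xs=np.mgrid[0:420:1,0:560:1]
    # resample the z=73mm plane of the tray, 0.25mm grid
    u=np.arange(-.03,.03,.0005); v=np.arange(-.16,-.03,.0005)
    mp=np.array([[w2px("wrist",tw(a,b,.073),st) for a in u] for b in v],np.float32)
    p=cv2.remap(im,mp,None,cv2.INTER_LINEAR)
    cv2.imwrite(f"pics/p{tag}.png",cv2.resize(p,None,fx=2.5,fy=2.5))
    dark=(p.max(2)<45)[:, 40:80].mean(1)
    print(tag,[(round(float(v[i])*1e3,1),round(float(dark[i]),2)) for i in range(len(v)) if dark[i]>.3][::3])
grip(im,st,'5')
for t,e in(("2",[.6,.089,.28]),("3",[.599,.104,.269])):
    grip(cv2.imread(f"pics/w{t}.png"),dict(eef_pos=np.array(e),tool_rot=Rot(TA)),t)
P=[cv2.imread(f"pics/p{t}.png") for t in "235"]
cv2.imwrite("pics/p.png",np.hstack(P)[:600,:800])
c=im[50:270,220:340]; cv2.imwrite("pics/c5.png",cv2.resize(c,None,fx=2.7,fy=2.7,interpolation=cv2.INTER_CUBIC))
a=cv2.imread("pics/c5.png"); q=np.hstack(P)[:594,:]; q=cv2.resize(q,(min(q.shape[1],470),q.shape[0])); a=a[:q.shape[0]]
q=q[:a.shape[0]]; q=cv2.copyMakeBorder(q,0,a.shape[0]-q.shape[0],0,0,cv2.BORDER_CONSTANT); cv2.imwrite("pics/pc.png",np.hstack([a,q])); print(np.hstack([a,q]).shape)
```

```text
5 [(-72.5, 0.65), (-71.0, 1.0), (-69.5, 1.0), (-68.0, 1.0), (-66.5, 1.0), (-65.0, 1.0), (-63.5, 1.0), (-62.0, 1.0), (-60.5, 1.0), (-59.0, 1.0), (-57.5, 1.0)]
2 [(-127.5, 1.0), (-126.0, 1.0), (-124.5, 1.0), (-123.0, 1.0), (-121.5, 1.0), (-120.0, 1.0), (-118.5, 1.0), (-117.0, 1.0), (-115.5, 1.0), (-114.0, 1.0), (-112.5, 1.0), (-111.0, 1.0), (-109.5, 1.0)]
3 [(-72.0, 1.0), (-70.5, 1.0), (-69.0, 1.0), (-67.5, 1.0), (-66.0, 1.0), (-64.5, 1.0), (-63.0, 1.0), (-61.5, 1.0), (-60.0, 1.0), (-58.5, 1.0), (-57.0, 1.0), (-55.5, 1.0)]
(594, 794, 3)
```

View pics/pc.png

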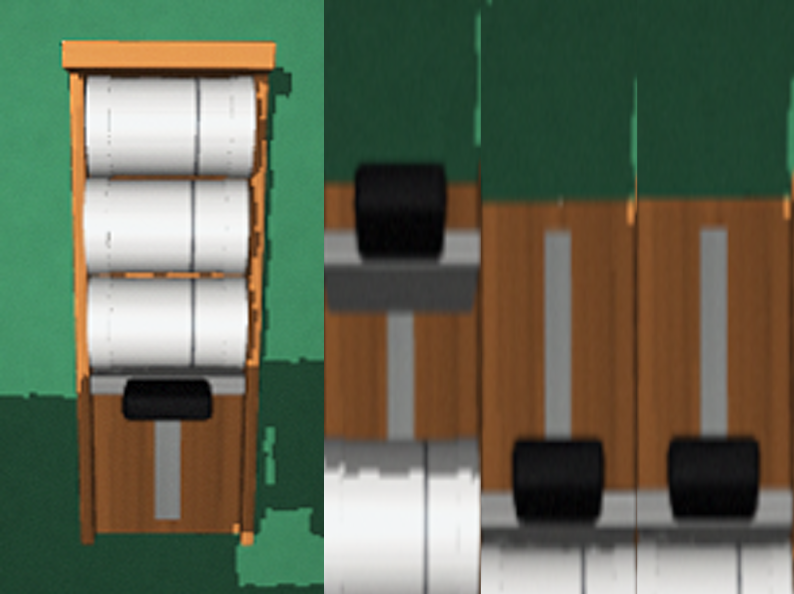

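The stop's plate centre now sits at tray y ≈ -65 to -66, which is its home position since the grip is centred on the plate 4 mm behind the face. It resisted more than 22 N and the row is tight, so it's home. I'll fit the row canisters for exact seats, then pick the first canister.

```bash
cat >> h.py <<'E'
def pick(x,y,deg):
    a=np.radians(deg); k=go([x,y,.13],a)
    r.line_to([x,y,.046],vel=.15,stop_force=15)     # grasp point 43 mm, tips 24 mm
    hand.grip(0.0,20); s=status.sense(); print('gap mm',round(s['finger_gap']*93,1),'t',s['time_s'])
    r.line_to([x,y,.16],vel=.2)
    return s['finger_gap']*93
E
python3 - <<'E'
from look import *
st=status.sense(); optics.camera("wrist")
seen=[]
for t in("base0","base1"):
  for d in nets.trace(t,"wrist"):
    ys,xs=np.nonzero(d['mask']); g=ray_at_z("wrist",[xs.mean(),ys.mean()],.04,st); p=Rz(-TA)@(g-T0)
    if abs(p[0])<.02 and d['mask'].sum()<4500:
        f=fit("wrist",d['mask'],cyl(),(g[0],g[1],TA,.026),st); q=Rz(-TA)@(np.array([f[0],f[1],0])-T0)
        print('base',round(d['confidence'],2),(q*1e3).round(1),np.degrees(f[2]).round(1),round(f[3],3))
w=pick(.632,-.0875,8)
if w<60: raise SystemExit
E
```

```text
base 0.91 [ -0.5 -41.2   0. ] 6.3 0.023
base 0.73 [ 0.1 38.7  0. ] 5.7 0.023
base 0.69 [-1.4 -1.3  0. ] 5.6 0.035
base 0.91 [ -0.5 -41.2   0. ] 6.3 0.023
base 0.73 [ 0.1 38.7  0. ] 5.7 0.023
base 0.69 [-1.4 -1.3  0. ] 5.6 0.035
gap mm 65.7 t 21.9833
```

```bash
cat >> h.py <<'E'
T0=T0+Rz(TA)@np.array([-.0005,-.0012,0])
def place(y,zaxis):
    zt=zaxis+.011
    go(tw(0,y,zt+.06),TA); r.line_to(tw(0,y,zt+.008),vel=.12)
    h=r.line_to(tw(0,y,zt-.002),vel=.02,stop_force=4); s=status.sense(); print('place',h,round(s['eef_pos'][2]-zt,4),np.round(s['contact_force'],1))
    r.hold(.2); hand.grip(1.0); r.hold(.2); r.line_to(tw(0,y,zt+.07),vel=.2); print('t',status.sense()['time_s'])
E
python3 - <<'E'
from look import *
print(status.sense()['finger_gap']*93)
place(.020,.0605)
go(tw(0,-.06,.27),TA); st=status.sense(); im=optics.camera("wrist"); cv2.imwrite("pics/w6.png",im)
for t,c in(("canister0","wrist"),("canister0","top")):
  if c=="top": optics.camera(c)
  for d in nets.pinpoint(t,c):
    p=cam2w(c,d['point'],st); print(c,round(d['confidence'],2),p.round(3),(1e3*Rz(-TA)@(p-T0)).round(1))
cv2.imwrite("pics/c6.png",cv2.resize(im[50:320,160:400],None,fx=2,fy=2))
E
```

```text
66.08251037958661
place True 0.0002 [-0.   0.7  5.4]
t 26.35
wrist 0.88 [0.592 0.185 0.059] [ 2.1 22.1 58.8]
wrist 0.69 [0.464 0.114 0.022] [-133.1  -34.8   22.4]
wrist 0.48 [ 0.699 -0.237  0.019] [  66.6 -407.8   19.3]
top 0.97 [ 0.188 -0.327  0.019] [-451.1 -446.3   18.5]
top 0.9 [ 0.457 -0.111  0.033] [-162.  -258.4   33.4]
top 0.9 [ 0.709 -0.237  0.02 ] [  75.9 -409.3   20.5]
top 0.84 [0.589 0.177 0.059] [-2.3 15.3 58.9]
top 0.74 [ 0.448 -0.281  0.03 ] [-187.7 -427.2   30.2]
```

View pics/c6.png

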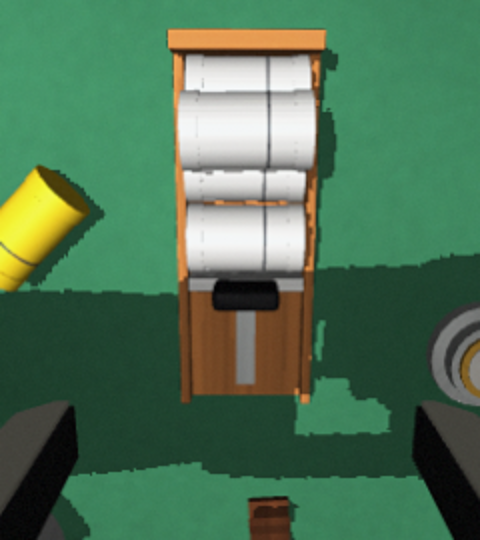

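The first canister is seated evenly in the cheek-side gap (px 247,130). Next come canister 1 and a closer look at canister 2.

Run:
```python
from look import *
w=pick(.4575,-.1052,34)
if w<60: print("MISS"); raise SystemExit
place(-.020,.0605)
go([.455,-.25,.25],np.radians(25)); look(7,tray=False)
st=status.sense(); im=cv2.imread("pics/w7.png"); cv2.imwrite("pics/v7.png",cv2.resize(im,None,fx=1.2,fy=1.2))
```

```text
gap mm 66.3 t 29.575
place True 0.0001 [ 0.2 -0.7  5.1]
t 33.975
7 35.5583 [ 0.455 -0.249  0.249]
can 2 0.6 [ 0.4463 -0.2783  0.4143  0.0271] 23.7
```

View pics/v7.png

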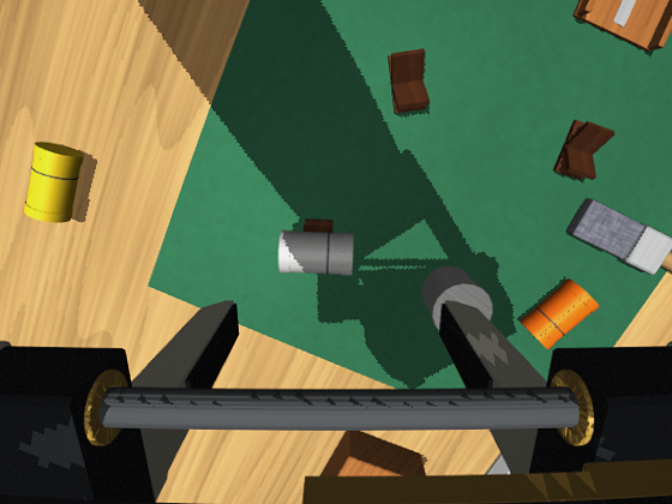

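The silver canister in its rest is at px (316,253), the other two rests are empty, and the orange and yellow ones are clear of it. I'll check the second layer from the fixed cameras, then pick.

Run:
```python
from look import *
ok=[]
for c in("top","scene"):
  im=optics.camera(c)
  if c=="scene": cv2.imwrite("pics/s8.png",cv2.resize(im[150:290,270:430],None,fx=4,fy=4,interpolation=cv2.INTER_CUBIC))
  for d in nets.trace("canister0",c):
    ys,xs=np.nonzero(d['mask']); g=ray_at_z(c,[xs.mean(),ys.mean()],.066,None); p=Rz(-TA)@(g-T0)
    if abs(p[0])<.03 and abs(p[1])<.05:
        f=fit(c,d['mask'],cyl(),(g[0],g[1],TA,.0605)); q=Rz(-TA)@(np.array([f[0],f[1],0])-T0)
        print(c,round(d['confidence'],2),(q*1e3).round(1),np.degrees(f[2]).round(1),round(f[3],3))
print(pick(.4463,-.2783,24))
```

```text
top 0.9 [-0.6 17.2  0. ] 4.7 0.055
top 0.64 [ -0.8 -23.5   0. ] 4.7 0.057
scene 0.66 [ 2.3 24.9  0. ] 2.7 0.115
scene 0.64 [  3.1 -19.1   0. ] 5.2 0.062
gap mm 66.0 t 37.675
66.04854300793154
```

View pics/s8.png

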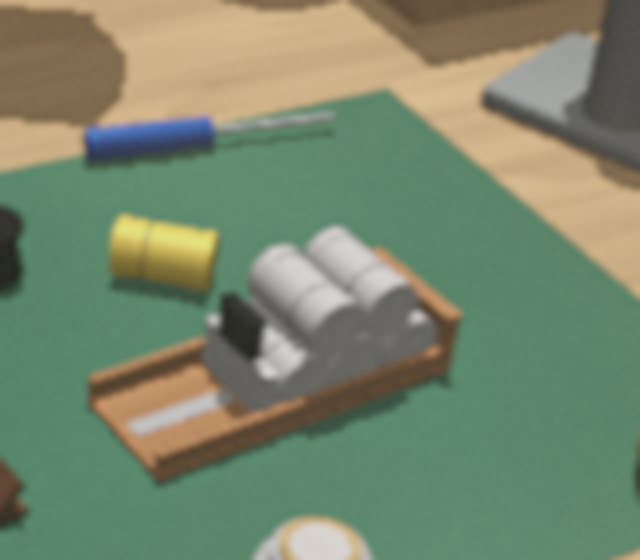

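Both second-layer canisters sit parallel and even, at crop px (305,290) and (360,268), about 41 mm apart. Now the top one.

Run:
```python
from look import *
place(0,.095)
go(tw(0,-.12,.30),TA)
st=status.sense(); im=optics.camera("wrist"); im2=optics.camera("scene")
a=cv2.resize(im[20:300,160:400],(480,560)); b=cv2.resize(im2[170:270,290:370],(320,400),interpolation=cv2.INTER_CUBIC)
b=cv2.copyMakeBorder(b,0,160,0,0,cv2.BORDER_CONSTANT); cv2.imwrite("pics/f9.png",np.hstack([a,b]))
for t in("seat_top","canister0"):
  for c in ("wrist","scene"):
    for d in nets.pinpoint(t,c)[:4]:
      p=cam2w(c,d['point'],st); q=1e3*Rz(-TA)@(p-T0)
      if abs(q[0])<60 and abs(q[1])<80: print(t,c,round(d['confidence'],2),q.round(1))
for d in nets.trace("canister0","wrist"):
    ys,xs=np.nonzero(d['mask']); g=ray_at_z("wrist",[xs.mean(),ys.mean()],.1,st); p=Rz(-TA)@(g-T0)
    if abs(p[0])<.03 and abs(p[1])<.03:
        f=fit("wrist",d['mask'],cyl(),(g[0],g[1],TA,.095),st); q=Rz(-TA)@(np.array([f[0],f[1],0])-T0)
        print('fit top',(q*1e3).round(1),np.degrees(f[2]).round(1),round(f[3],3))
print(status.sense()['time_s'])
```

```text
place True -0.0003 [ 0.  -0.4  3.1]
t 42.6833
seat_top scene 0.74 [ -0.6 -18.4  62.2]
canister0 wrist 0.92 [-1.1  2.  92.8]
canister0 wrist 0.91 [ 0.5 21.2 56.2]
canister0 scene 0.83 [  2.8 -17.8  58.7]
canister0 scene 0.75 [-2.5 -2.5 91.4]
fit top [ 0.  -0.3  0. ] 5.8 0.036
fit top [ -1.8 -36.4   0. ] 10.5 0.506
fit top [ 2.9 14.8  0. ] 7.5 0.691
43.7583
```

View pics/f9.png

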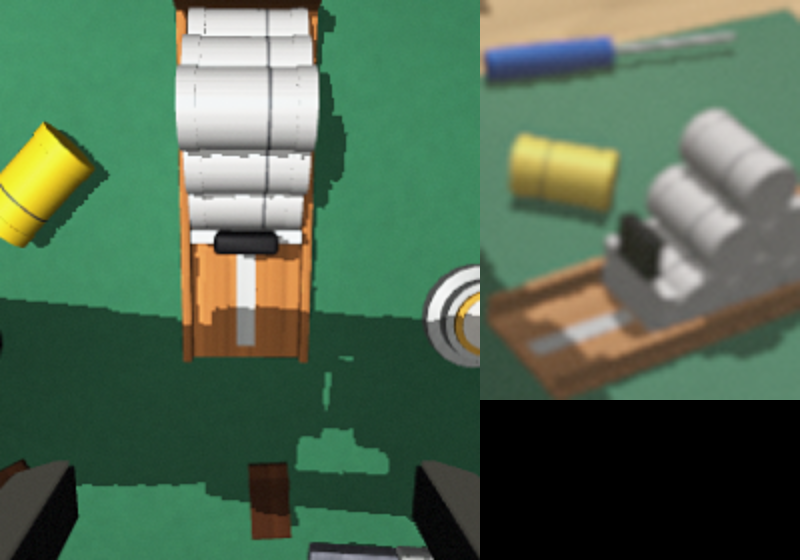

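The pyramid is complete and even, with the top canister fitted at tray (0, -0.3) mm and 5.8° against the tray's 5.7°. The stop is home and the arm is clear, so I hand in.

```bash
python3 -c "
from h import *
ticket.job_done()"
```

```text
the job is handed in; nothing more can be done
```

The pyramid is built and the job is handed in at about 44 s of the 72 s allowed; the hand-in gives no verdict. I slid the stop home, which closed the three loose canisters into a tight row. Then I placed two of the silver canisters from the rests in the gaps and the last one on top.

**Row and stop:** The row canisters measured 40 mm apart. The stop resisted more than 22 N in a second push from behind, and its grip sat where it should at home, within about 1 mm.

**Stack:** All three placements made contact within 0.3 mm of the expected height. The two in the gaps look even and parallel. The top canister fitted within 0.5 mm of the middle of the row, with its axis 0.1° off the tray's.

**Disagreements:**
- **Stop travel:** The images showed only about 55–56 mm of travel, and the gripper about 58.5 mm, against the 60 mm full stroke. I took this to mean the stop started about 4 mm in, because its final position agreed with home.
- **Second-layer positions:** The scene and top cameras disagreed by 2–8 mm on these two canisters. I relied on the contact heights and the pictures instead.

I saw nothing else on the bench shifted in the pictures, but I did not measure the other objects again at the end.

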